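# Nest the steel corner guards in the V cradle

### The arm

A 7-joint arm with a two-finger parallel gripper is mounted at the origin on the work surface. World frame = base frame: x ahead of the robot, y to its left, z up, the work surface at z = 0. Lengths are in m, angles in rad, forces in N, time in s.
With the tool pointing down it reaches from about 0.4 to 0.85 m from the base axis. Payload 4.5 kg.
Tool frame: the origin (TCP) lies midway between the tips of the shut fingers; the grasp point (between the pads) lies 19 mm behind it; z points along the fingers, y is the line along which they close (so a half turn about z gives the same grasp; the last joint's range is limited). The gripper opens to 88 mm and grips with 3 to 60 N. Pads are 18 mm wide; open, the fingers measure 123 mm over their backs; the gripper's body (75 mm by 187 mm) begins 45 mm behind the grasp point.
Start: joints at [1.149, 0.689, -0.195, 1.565, 0.157, 0.902, -0.215], TCP at [0.275, -0.561, 0.239] pointing down, gripper open.
Joint ranges: [-3.01, 3.01], [-0.46, 2.08], [-1.47, 1.51], [0.13, 2.56], [-1, 4.14], [0.04, 2.09], [-2.66, 2.66]. Speed limits (rad/s): [2.57, 2.57, 3.14, 3.14, 3.14, 3.14, 3.14].

### API

Orientations are given as a unit quaternion [x, y, z, w].
In Python, from plant import r gives the robot as it stands. The module is installed in compiled form; this text tells all that it offers.
- The arm moves only by the tool step_arm, never from a script. Its argument "series" is a list of rows, each a list of 7 numbers: the shift along the world's x, y, z in mm, then the turn, a rotation vector about the world's x, y, z in rad, then the closure, from 0 (fully open) to 1 (shut). A call has 1 to 20 rows; each row shifts and turns the commanded pose from where the row before left it; what a row does not reach is not made up. A row lasts 1/10 s, in which the tool goes at most 50 mm and 8.59 degrees, less where a joint would pass 70% of its speed; a pose out of reach is approached as far as the arm can. A call is refused whole if a number of a shift passes 50 or a number of a turn 0.15, either way. A call with a gripper value outside its range is refused whole. The fingers move at their own pace and stop on an object; "force" is the grip in N (left out, the last holds). Time passes only in rows, so rows that do not move let the fingers close. It gives the time, the measured TCP pose, the force, the opening and the grip force at its end, in the units of the state.
- r.get_state(): the state, without advancing time (a new reading comes with each control period).
- r.snapshot(name): name is "scene" or "top" or "wrist"; returns (picture, depth): 384x512x3 uint8, blue, green, red; 384x512 float32, m along the optical axis (not along the pixel's ray), 0 where there is no reading.
- r.get_calibration(name): a dict with "intrinsics" (3x3 intrinsics, pixels), "pose" (4x4, takes a point from camera to world coordinates). Camera axes: x right, y up, looking along -z (the intrinsics and any distortion apply to the point x, -y, -z); pixel columns grow to the right and rows downward; lengths in m; the calibration is good to about 2 mm. A picture is of the moment at which its call begins: read the wrist's pose just before it. get_calibration takes no time and is no camera call; for the wrist camera it gives the pose at the moment of the call.
- r.finish_job(): hands the job in; it is judged then, once.
The state is a dict: "clock": time; "q": joint angles; "qd": joint speeds; "joint_torque": joint torques, N m; "tool_pos": TCP position; "eef_rot": TCP orientation; "contact_force": force on the tool from outside, world axes, zero at the start; "moment": the same for the moment, N m; "opening": opening from 0.0 (shut) to 1.0 (fully open); "finger_force": force on a finger pad.
Only numpy, scipy, OpenCV 4.12 (cv2) and the standard library are available. Lean on these libraries where they do the work, as an engineer would, in place of code of your own. Each camera call takes 0.05 s, during which the arm holds its last target. There are 200 camera calls.

### The job

Push the loose steel corner guard off the deck of the wooden cradle so that it tips into the V trough on top of the guard already lying there, then slide it along the V until it sits fully nested with both guards' ends flush against the stop plate. Push and tip it, never lift it clear of the cradle; the stop plate is held only by friction, so feel for it and do not shove it back, and leave the other things where they are.

Things in the scene. Friction and masses are not known exactly. Their poses are not given: they have to be found in the camera images.
- cradle: Fixed walnut block with a V trough. Origin on the table top under the trough's bottom line, mid-length; y along the trough, x across it (+x away from the robot), z up. Block: x -150 to +60, y -150 to +150, 50 mm high. Trough: 90 degree V, faces at 45 degrees, bottom line at x = 0, 9.5 mm above the table; at the top it is 81 mm wide (x = -40.5 to +40.5); it is open at the -y end.
- deck_edge (a point): Middle of the edge between deck and trough, cradle (-40.5, 0, 50) mm, cradle axes. The deck is the block's flat top on the robot's side, x = -150 to -40.5 mm, 50 mm above the table; the rim beyond the trough has the same height.
- stop_face (a point): Point on the stop plate's face that the guards butt against, cradle (0, 105, 39.5) mm, cradle axes, the face looks to cradle -y. The plate: a 50 mm square of dark steel 8 mm thick, standing on its corner in the V, top corner 81 mm above the table. Held only by friction: a push along +y above about 22 N slides it back; it must not be shoved back 5 mm.
- seated_guard: Steel corner guard, an equal angle section: legs 50 mm wide at 90 degrees, 5 mm thick, 130 mm long, 0.5 kg. Origin on its outer corner edge (heel) at mid-length; y along it, one leg to its -x, one to its +z. Lies loose heel down in the V (turned 45 degrees about y), a leg on each face, one end within 1.5 mm of the stop plate. Its upper edges lie 1.6 mm below the deck.
- loose_guard: Second guard, same shape, axes, 0.36 to 0.6 kg. Starts on the deck, one leg flat (its -x, to the robot), the other upright (+z) on the trough side, within 0.12 rad of parallel to the trough. Push it low: above about 20 mm over the deck it tips where it stands. Over the edge it tips 45 degrees and slides into the V. Nested, its heel is at (-5, 0, 5) mm in seated_guard's axes. Sliding it along takes 2 to 7 N.
- seal_housing: Bystander: squat aluminium seal housing, 60 mm across, 38 mm high, origin under its centre; stands on the deck at the stop's end. Leave alone.
- small_offcut: Bystander: small steel angle offcut, 25 mm legs, 60 mm long, on the deck at the open end; origin on its heel at mid-length, y along it. Leave alone.
- meter_cover: Bystander: red plastic meter cover, 120 x 100 x 55 mm, open upward, origin under its centre. Leave alone.
- screwdriver: Bystander: screwdriver lying on the table. Leave alone.
- wire_jar: Bystander: jar 70 mm across, 100 mm high, origin under its centre. Leave alone.
- flat_bar: Bystander: flat steel bar 30 x 140 x 6 mm, origin under its centre. Leave alone.
Not all that is in view belongs to the job. Leave any orange or yellow look-alike of the loose_guard alone.

How it is judged:
On the way:
1. the loose guard has tipped into the V and lies in the seated guard, at any place along it (x of loose_guard in the frame of seated_guard between -0.0085 and -0.0025 m and z of loose_guard in the frame of seated_guard between 0.0025 and 0.0085 m and angle between the y axis of loose_guard and the y axis of seated_guard, either way round below 0.04 rad and (angle between the z axis of loose_guard and the z axis of seated_guard, either way round below 0.06 rad or angle between the z axis of loose_guard and the x axis of seated_guard, either way round below 0.06 rad)), for 0.2 s.
At the end, for the whole second after the job is handed in: The loose guard lies nested in the seated one in the V (heel within 3 mm of its nested place, parallel within 0.04 rad, legs within 0.06 rad), ends flush within 3 mm, the seated guard's end within 4 mm of the stop, the stop moved less than 5 mm, both guards at rest (all of step 1 and y of loose_guard in the frame of seated_guard between -0.003 and 0.003 m and y of stop_face in the frame of seated_guard between 0.061 and 0.069 m and angle between seated_guard's own z axis and vertical between 0.7 and 0.87 rad and distance of stop_face from where it was at the start of the episode below 0.005 m and linear speed of each of loose_guard, seated_guard below 0.01 m/s); the robot touches nothing.
It fails at once if the loose guard is lifted: its heel rises more than 20 mm above the deck (height (world z) of loose_guard above 0.07 m).
It fails at once if the stop plate is shoved back 6 mm or more (distance of stop_face from where it was at the start of the episode above 0.006 m).
It fails at once if another loose thing on the desk or deck is moved more than 20 mm (distance of any of seal_housing, small_offcut, meter_cover, screwdriver, wire_jar, flat_bar from where it was at the start of the episode above 0.02 m).
It also fails if it takes over 59 s, if anything falls off the work surface, if the arm or the gripper's body presses on something with over 40 N, if the wrist force passes 120 N, or if a joint passes its speed limit or range.

## Working session

There is one attempt and no reset: what is moved stays moved. The work goes in short steps, Python scripts to look and compute and a tool call to move; the robot and the scene stay as the last step left them, time stands still between calls to the robot, and variables do not carry over. Pictures are saved under pics/ and viewed, at most 10 in all, crops included, and the job is handed in when it is done.

Besides the shell and the picture viewer there is one more tool, called after "Call:" as name(argument=value, ...) on one line, values as JSON. step_arm: Moves the arm, as the interface text tells. Its arguments: {"type":"object","properties":{"series":{"type":"array"},"force":{"type":"number"}},"required":["series"]}

```bash
mkdir -p pics; cat > h.py <<'E'
import numpy as np, cv2
from plant import r
def snap(n):
    c=r.get_calibration(n); im,d=r.snapshot(n); return im,d,np.array(c['intrinsics']),np.array(c['pose'])
def cloud(d,K,T):
    v,u=np.mgrid[:d.shape[0],:d.shape[1]]
    x=(u-K[0,2])/K[0,0]*d; y=(v-K[1,2])/K[1,1]*d
    P=np.stack([x,-y,-d,np.ones_like(d)],-1)@T.T
    P=P[...,:3]; P[d==0]=np.nan; return P
E
python3 - <<'E'
from h import *
o=[]
for n in('scene','top'):
    im,d,K,T=snap(n); P=cloud(d,K,T); np.savez(n+'.npz',im=im,P=P); o.append(im); print(n,K.tolist(),T.round(3).tolist(),r.get_calibration(n).keys())
    cv2.imwrite(f'pics/{n}0.png',cv2.resize(im,(800,600)))
s=r.get_state();print(s['clock'],s['tool_pos'],s['eef_rot'],s['contact_force'])
E
```

```text
scene [[363.48809065257376, 0.0, 259.53026873795807], [0.0, 363.48809065257376, 195.9937397367149], [0.0, 0.0, 1.0]] [[-0.681, -0.476, 0.556, 1.189], [0.732, -0.425, 0.533, 0.488], [-0.017, 0.77, 0.638, 0.745], [0.0, 0.0, 0.0, 1.0]] dict_keys(['intrinsics', 'pose'])
top [[429.1649540773943, 0.0, 258.4808035284375], [0.0, 429.1649540773943, 189.35280142130972], [0.0, 0.0, 1.0]] [[0.011, 0.993, -0.118, 0.426], [-1.0, 0.01, -0.004, -0.08], [-0.003, 0.118, 0.993, 1.298], [0.0, 0.0, 0.0, 1.0]] dict_keys(['intrinsics', 'pose'])
0.1 [ 0.27480955 -0.56071479  0.23798649] [ 9.74131360e-01  2.25980987e-01 -2.70806451e-04 -7.83135893e-04] [ 0.4276169  -0.08972259  0.14777662]
```

View pics/top0.png

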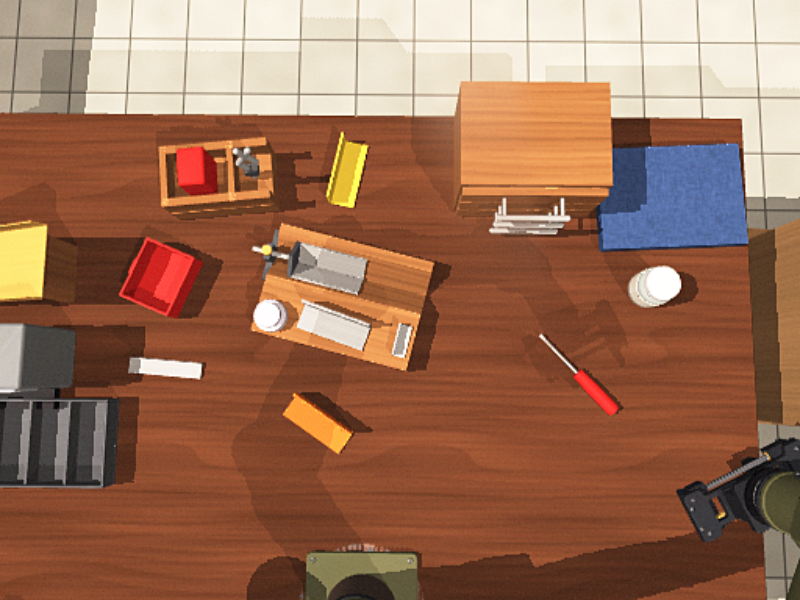

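View pics/scene0.png

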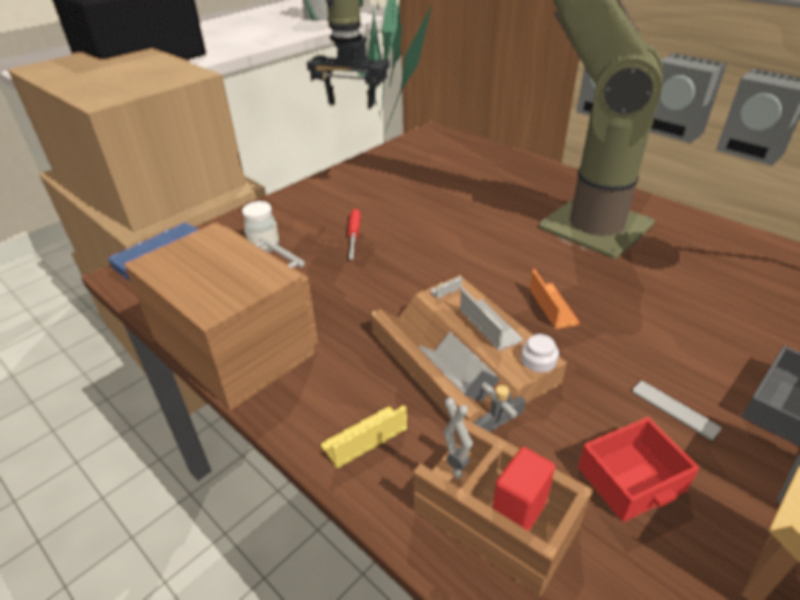

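```bash
cat > m.py <<'E'
from h import *
for n in('top','scene'):
    f=np.load(n+'.npz'); P=f['P']; im=f['im']
    X=P.reshape(-1,3); ok=np.isfinite(X).all(1)
    m=ok&(abs(X[:,2]-.05)<.004)&(abs(X[:,0]-.53)<.2)&(abs(X[:,1]-.0)<.3)
    mk=m.reshape(P.shape[:2]).astype(np.uint8); mk=cv2.morphologyEx(mk,cv2.MORPH_OPEN,np.ones((3,3),np.uint8))
    k,l,st,_=cv2.connectedComponentsWithStats(cv2.dilate(mk,np.ones((9,9),np.uint8)))
    i=1+st[1:,4].argmax(); Q=P[(l==i)&(mk>0)]
    R=cv2.minAreaRect((Q[:,:2]*1000).astype(np.float32)); print(n,'rect',R,'z',np.median(Q[:,2]))
    if n=='top':
        b=cv2.boxPoints(R)
        a=R[2] if R[1][1]>R[1][0] else R[2]+90
        a=(a+90)%180-90; th=np.deg2rad(a); ex=np.array([np.cos(th),np.sin(th)]); ey=np.array([-ex[1],ex[0]])
        O=np.array(R[0])/1000+ex*.045; print('yaw',th,'O',O); np.save('cr.npy',[th,*O])
    C=np.c_[(X[:,:2]-O)@ex,(X[:,:2]-O)@ey,X[:,2]]*1000
    for nm,mm in dict(all_hi=(-150,-30,-150,150,58,130),stop=(-45,60,80,160,60,120),trough=(-40,41,-80,110,0,49),flat=(-140,-40,-80,80,53.3,58)).items():
        s=ok&(C[:,0]>mm[0])&(C[:,0]<mm[1])&(C[:,1]>mm[2])&(C[:,1]<mm[3])&(C[:,2]>mm[4])&(C[:,2]<mm[5])
        print(nm,s.sum(),np.percentile(C[s],[1,10,50,90,99],axis=0).round(1).T.tolist())
    s=ok&(C[:,0]>-110)&(C[:,0]<-20)&(abs(C[:,1])<80)&(C[:,2]>62)&(C[:,2]<110)
    Rr=cv2.minAreaRect(C[s][:,:2].astype(np.float32)); print('leg',Rr, cv2.fitLine(C[s][:,:2].astype(np.float32),2,0,.01,.01).ravel())
im=np.load('top.npz')['im'][125:255,140:300]
cv2.imwrite('pics/crop.png',cv2.resize(im,(738,600),interpolation=cv2.INTER_CUBIC))
E
python3 m.py
```

```text
top rect ((526.9977416992188, 52.76177978515625), (299.8217468261719, 113.0638656616211), 76.10258483886719) z 0.04975591031354809
yaw -0.24255565207834587 O [0.57068047 0.04195349]
all_hi 526 [[-93.5, -84.3, -60.4, -35.2, -30.7], [-119.8, -47.5, 101.9, 132.3, 144.9], [58.2, 60.4, 82.2, 96.8, 102.5]]
stop 107 [[-44.6, -42.4, 40.4, 53.9, 58.5], [102.4, 105.3, 115.2, 155.7, 159.0], [60.6, 63.0, 73.1, 79.6, 82.6]]
trough 948 [[-36.1, -20.6, 15.1, 35.9, 40.2], [-77.8, -61.8, 15.4, 89.9, 105.4], [17.9, 26.9, 44.4, 48.4, 48.9]]
flat 449 [[-98.6, -80.9, -61.4, -44.1, -40.5], [-73.6, -55.0, -4.6, 51.5, 67.4], [53.4, 53.7, 55.1, 57.1, 57.8]]
leg ((-33.63871383666992, -1.8399276733398438), (128.5395965576172, 5.211483478546143), 84.66624450683594) [  0.09432489   0.99554145 -34.126842    -2.1973948 ]
scene rect ((528.7437744140625, 53.71357727050781), (301.6365661621094, 116.18538665771484), 75.7848892211914) z 0.05019888095772568
all_hi 644 [[-85.2, -74.6, -46.6, -32.4, -30.2], [-117.8, -112.6, 112.3, 141.5, 148.8], [58.5, 63.1, 76.5, 90.7, 101.0]]
stop 182 [[-44.8, -43.7, -35.3, 56.5, 59.5], [103.4, 108.8, 119.8, 154.7, 159.3], [60.3, 63.9, 72.6, 79.7, 86.4]]
trough 776 [[-30.6, -1.6, 23.6, 37.4, 40.5], [-78.2, -61.2, 10.5, 73.6, 102.4], [19.2, 26.3, 40.3, 48.4, 48.9]]
flat 173 [[-84.6, -78.7, -69.9, -49.6, -41.2], [-57.8, -39.7, 33.9, 63.9, 69.1], [53.4, 53.8, 55.2, 57.0, 57.6]]
leg ((-31.480655670166016, 0.38822174072265625), (133.2055206298828, 8.021228790283203), 84.88584899902344) [  0.09420064   0.99555326 -29.864187     5.504308  ]
```

View pics/crop.png

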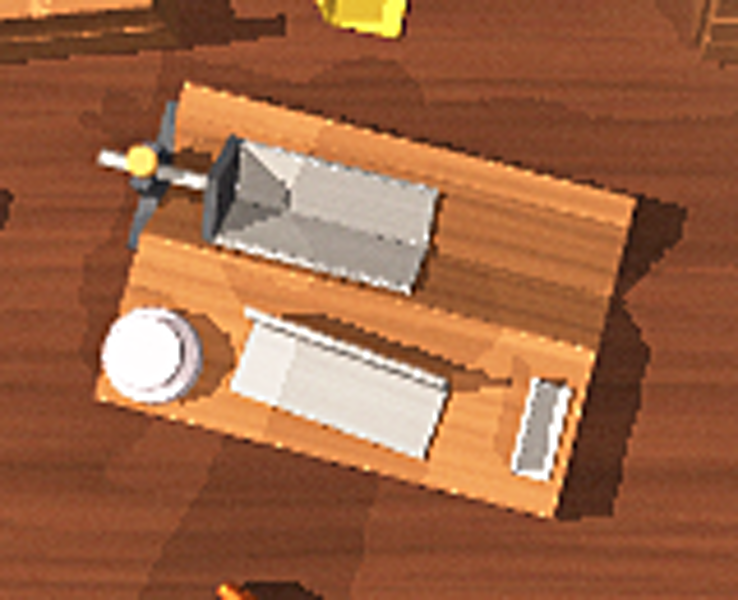

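Candidates in the crop: the grey angle on the deck at crop (340,385), the grey offcut at (540,430), the orange angle at top view (318,423) and the yellow one at (347,170). The first is the loose guard: it is plain steel, about 130 mm long, on the deck and nearly parallel to the trough. The rectangle I fitted covers the deck only, so the cradle origin is about (0.6195, 0.030) with yaw -0.243. I'll move behind the guard and look from there.

Call:
step_arm(series=[[14,45,0,0,0,-0.1,0],[14,45,0,0,0,-0.1,0],[14,45,0,0,0,-0.1,0],[14,45,0,0,0,-0.1,0],[14,45,0,0,0,-0.1,0],[14,45,0,0,0,-0.1,0],[14,45,0,0,0,-0.1,0],[14,45,0,0,0,0,0],[14,45,0,0,0,0,0],[14,45,0,0,0,0,0],[14,45,0,0,0,0,0],[14,45,0,0,0,0,0],[14,45,0,0,0,0,0],[12,41,0,0,0,0,0],[0,0,0,0,0,0,0],[0,0,0,0,0,0,0]])

```text
clock: 1.7
tool_pos: [0.4688, 0.0657, 0.2384]
eef_rot: [0.993, -0.12, -0.0, 0.0]
contact_force: [-0.3, -0.9, -0.8]
opening: 1.0
finger_force: 0.0
```

```bash
cat >> h.py <<'E'
TH=-0.2426;EX=np.array([np.cos(TH),np.sin(TH)]);EY=np.array([-EX[1],EX[0]])
def loadO():
    try: return np.load('O.npy')
    except Exception: return np.array([.6195,.0299])
O=loadO()
def cr(X): X=np.asarray(X); return np.concatenate([((X[...,:2]-O)@np.c_[EX,EY]),X[...,2:3]],-1)*1000
def tool():
    from scipy.spatial.transform import Rotation as R
    s=r.get_state(); M=R.from_quat(s['eef_rot']).as_matrix()
    print('t',s['clock'],'cr',cr(s['tool_pos']).round(1),'w',np.round(s['tool_pos'],4),'toolx',M[:,0].round(3),'yaw',np.arctan2(M[1,0],M[0,0])-TH,'F',np.round(s['contact_force'],1)); return s
E
python3 - <<'E'
from h import *
tool()
im,d,K,T=snap('wrist'); P=cr(cloud(d,K,T)); np.savez('w1.npz',im=im,P=P)
cv2.imwrite('pics/w1.png',cv2.resize(im,(800,600)))
m=(abs(P[...,2]-50)<3)
for y in(-100,-85,85):
    s=m&(abs(P[...,1]-y)<4); x=P[s][:,0]; print(y,s.sum(),np.histogram(x,np.arange(-170,80,10))[0])
    a=x[(x<-10)&(x>-160)]; print(np.percentile(a,[1,99]) if len(a) else '')
s=(P[...,2]>70)&(P[...,2]<104)&(abs(P[...,0]+84)<25)&(abs(P[...,1])<85)
print(s.sum(),cv2.minAreaRect(P[s][:,:2].astype(np.float32)))
s=(abs(P[...,2]-55)<2)&(abs(P[...,0]+110)<36)&(abs(P[...,1])<75)
print('flat',s.sum(),np.percentile(P[s],[1,99],axis=0), 'deckz',np.nanmedian(P[...,2][m]))
E
```

```text
t 1.7 cr [-154.9   -1.5  238.4] w [0.4688 0.0657 0.2384] toolx [ 0.971 -0.239 -0.001] yaw 0.0011771463776026891 F [-0.3 -0.9 -0.8]
-100 771 [ 0  0 58 62 63 64 66 76 65 73 72 74 75 23  0  0  0  0  0  0  0  0  0  0]
[-148.17100394  -37.82371149]
-85 772 [ 0  0 57 63 66 63 64 75 64 74 73 71 78 24  0  0  0  0  0  0  0  0  0  0]
[-148.12188979  -38.38567276]
85 806 [ 0  0 61 60 63 62 64 72 62 75 76 74 82 51  4  0  0  0  0  0  0  0  0  0]
[-148.27199468  -30.359734  ]
840 ((-81.9437255859375, -0.5690078735351562), (129.99908447265625, 4.998508453369141), 84.57554626464844)
flat 4649 [[-132.17816493  -61.38562751   53.94954061]
 [ -82.92024511   65.32063381   56.94481358]] deckz 50.625555147020606
```

View pics/w1.png

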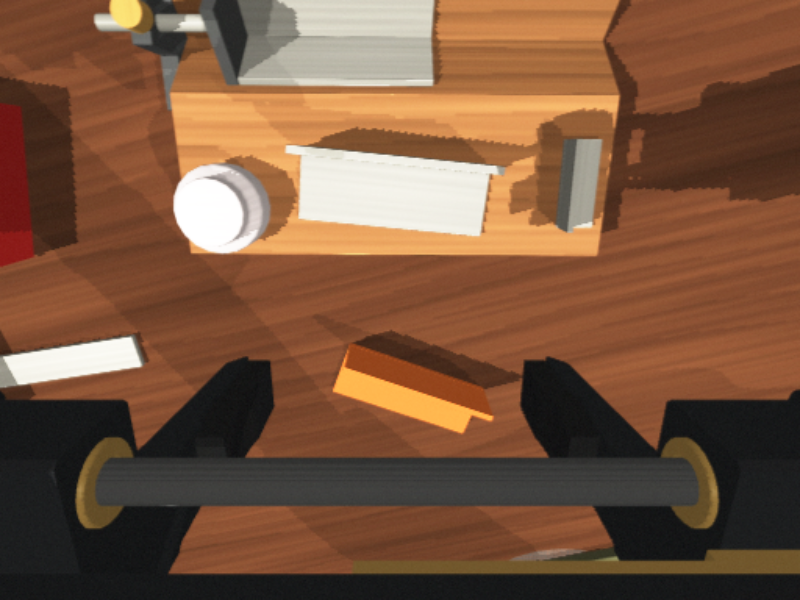

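The wrist view shows the guard at (300-500, 150-235), the seal housing at (222,205) and the offcut at (580,185). The deck edges put the cradle origin about 2 mm further out, so I'll correct for that. Next I lower behind the flat leg's rear edge.

```bash
python3 -c "
import numpy as np
np.save('O.npy',[.6213,.0294])"
```

Call:
step_arm(series=[[0,0,-45,0,0,0,0],[0,0,-45,0,0,0,0],[0,0,-45,0,0,0,0],[0,0,-30,0,0,0,0],[0,0,-15,0,0,0,0],[0,0,-5.5,0,0,0,0],[0,0,0,0,0,0,0]])

```text
clock: 2.45
tool_pos: [0.4688, 0.0632, 0.053]
eef_rot: [0.992, -0.123, -0.001, 0.001]
contact_force: [0.6, -0.3, 0.1]
opening: 1.002
finger_force: 0.0
```

Call:
step_arm(series=[[4.9,-1.2,0,0,0,0,0],[4.9,-1.2,0,0,0,0,0],[4.9,-1.2,0,0,0,0,0],[4.9,-1.2,0,0,0,0,0],[4.9,-1.2,0,0,0,0,0],[4.9,-1.2,0,0,0,0,0],[4.9,-1.2,0,0,0,0,0],[0,0,0,0,0,0,0]])

```text
clock: 3.25
tool_pos: [0.5043, 0.0565, 0.0533]
eef_rot: [0.993, -0.122, 0.001, -0.0]
contact_force: [-3.5, 0.3, 2.2]
opening: 1.002
finger_force: 1.3
```

```bash
cat > look.py <<'E'
import sys
from h import *
tool()
im,d,K,T=snap('top'); P=cr(cloud(d,K,T)); n=sys.argv[1]; np.savez(n,im=im,P=P)
s=(P[...,2]>66)&(P[...,2]<104)&(P[...,0]>-100)&(P[...,0]<20)&(abs(P[...,1])<85)
print(s.sum(),cv2.minAreaRect(P[s][:,:2].astype(np.float32)) if s.any() else '')
E
python3 look.py w2.npz
```

```text
t 3.25 cr [-120.1   -1.8   53.3] w [0.5043 0.0565 0.0533] toolx [ 0.97  -0.242  0.001] yaw -0.0014842532865276814 F [-3.5  0.3  2.2]
56 ((-64.26716613769531, -33.21388244628906), (55.88465881347656, 5.405569553375244), 89.7319107055664)
```

Call:
step_arm(series=[[3.9,-1.0,-0.8,0,0,0,0],[3.9,-1.0,0,0,0,0,0],[3.9,-1.0,0,0,0,0,0],[3.9,-1.0,0,0,0,0,0],[3.9,-1.0,0,0,0,0,0],[3.9,-1.0,0,0,0,0,0],[3.9,-1.0,0,0,0,0,0],[2.9,-0.7,0,0,0,0,0],[0,0,0,0,0,0,0]])

```text
clock: 4.2
tool_pos: [0.5348, 0.0484, 0.0525]
eef_rot: [0.993, -0.122, 0.001, -0.0]
contact_force: [-0.7, -0.3, 0.8]
opening: 0.995
finger_force: 0.5
```

```bash
python3 look.py w3.npz
```

```text
t 4.2 cr [-88.5  -2.3  52.5] w [0.5348 0.0484 0.0525] toolx [ 0.97  -0.242  0.002] yaw -0.0020381581965638884 F [-0.7 -0.3  0.8]
68 ((-60.124996185302734, -30.29299545288086), (52.87187957763672, 70.58927154541016), 80.36687469482422)
```

```bash
python3 - <<'E'
from h import *
P=np.load('w3.npz')['P']
for y in(-60,-45,-30):
    s=(abs(P[...,1]-y)<3)&(abs(P[...,0])<80)&(P[...,2]<110); q=P[s]; print(y,q[q[:,0].argsort()][:,[0,2]].round(0).astype(int).tolist())
im,d,K,T=snap('wrist'); cv2.imwrite('pics/w3.png',np.vstack([cv2.resize(im,(400,300)),cv2.resize(np.load('w3.npz')['im'][125:255,127:300],(400,300))]))
E
```

```text
-60 [[-48, 56], [-46, 56], [-46, 62], [-44, 50], [-42, 53], [-41, 43], [-40, 56], [-39, 59], [-37, 56], [-36, 53], [-35, 66], [-35, 91], [-34, 63], [-34, 83], [-33, 33], [-33, 98], [-32, 99], [-31, 102], [-30, 35], [-30, 97], [-27, 32], [-24, 31], [-23, 28], [-21, 25], [-20, 29], [-17, 20], [-16, 18], [-13, 13], [-13, 18], [-10, 17], [-9, 13], [-7, 15], [-6, 15], [-5, 9], [-3, 15], [-2, 7], [0, 11], [1, 10], [3, 14], [3, 19], [5, 17], [5, 22], [9, 19], [11, 24], [12, 22], [13, 29], [14, 28], [16, 27], [17, 29], [18, 39], [19, 30], [21, 40], [23, 34], [24, 40], [26, 34], [27, 36], [28, 39], [30, 39], [31, 38], [32, 49], [32, 43], [35, 49], [36, 47], [38, 47], [39, 49], [41, 48], [41, 53], [44, 49], [44, 51], [46, 51], [47, 52], [48, 48], [50, 47], [52, 44], [53, 50], [54, 48], [55, 52], [56, 50], [66, 0], [67, -2], [69, 5], [70, -4], [72, 0], [73, -1], [75, -1], [76, 0], [79, -3]]
-45 [[-77, 55], [-74, 54], [-73, 57], [-55, 52], [-53, 61], [-52, 58], [-50, 63], [-50, 54], [-47, 51], [-46, 57], [-43, 55], [-42, 53], [-41, 56], [-40, 55], [-38, 59], [-37, 55], [-35, 58], [-35, 84], [-35
[... 919 characters left out ...]
4], [-37, 51], [-35, 52], [-35, 95], [-35, 55], [-35, 101], [-35, 75], [-35, 80], [-32, 99], [-31, 101], [-20, 26], [-18, 21], [-17, 20], [-15, 18], [-15, 23], [-12, 19], [-11, 16], [-8, 13], [-7, 16], [-4, 9], [-4, 10], [-2, 12], [-2, 17], [1, 14], [1, 19], [4, 17], [6, 13], [7, 20], [8, 18], [9, 24], [10, 28], [12, 25], [13, 25], [15, 27], [15, 31], [16, 35], [18, 29], [18, 32], [20, 35], [21, 35], [22, 39], [23, 41], [26, 35], [26, 40], [27, 44], [29, 40], [31, 42], [34, 47], [34, 46], [36, 50], [36, 52], [40, 45], [40, 49], [42, 47], [43, 50], [45, 51], [46, 51], [49, 49], [49, 53], [52, 47], [53, 46], [54, 49], [54, 53], [66, 8], [68, 3], [72, -3], [74, -1], [75, -1], [77, 2], [78, -1]]
```

View pics/w3.png

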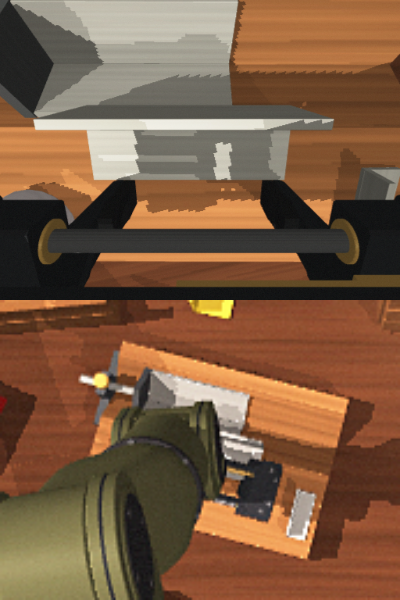

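The guard is parallel and upright, with its heel about 10 mm past the edge (wrist view: leg along (35-330, 125)). I'll push a little further to tip it.

Call:
step_arm(series=[[1.9,-0.5,0,0,0,0,0],[1.9,-0.5,0,0,0,0,0],[1.9,-0.5,0,0,0,0,0],[1.9,-0.5,0,0,0,0,0],[1.9,-0.5,0,0,0,0,0],[0,0,0,0,0,0,0],[0,0,0,0,0,0,0],[0,0,0,0,0,0,0]])

```text
clock: 5.1
tool_pos: [0.5436, 0.0461, 0.0526]
eef_rot: [0.993, -0.122, 0.0, 0.0]
contact_force: [-2.1, 0.7, 1.5]
opening: 0.999
finger_force: 1.2
```

```bash
cat > wl.py <<'E'
import sys
from h import *
tool()
im,d,K,T=snap('wrist'); P=cr(cloud(d,K,T)); np.savez('wl.npz',im=im,P=P)
for y in map(int,sys.argv[2:]):
    s=(abs(P[...,1]-y)<4)&(abs(P[...,0])<60)&(P[...,2]<110); q=P[s]; b=(q[:,0]//6*6).astype(int)
    print(y,[(int(k),*np.percentile(q[b==k,2],[10,50,90]).round().astype(int).tolist()) for k in np.unique(b)])
cv2.imwrite(f'pics/{sys.argv[1]}.png',im)
E
python3 wl.py w4 -50 0 40
```

```text
t 5.1 cr [-79.5  -2.4  52.6] w [0.5436 0.0461 0.0526] toolx [ 0.97  -0.242  0.001] yaw -0.0016560743713301684 F [-2.1  0.7  1.5]
-50 [(-60, 55, 56, 57), (-54, 55, 56, 56), (-48, 55, 56, 56), (-42, 55, 56, 56), (-36, 55, 56, 56), (-30, 99, 99, 99), (-24, 29, 96, 101), (-18, 21, 23, 25), (-12, 15, 17, 20), (-6, 10, 12, 14), (0, 13, 16, 18), (6, 19, 22, 24), (12, 26, 27, 30), (18, 31, 34, 36), (24, 37, 39, 42), (30, 43, 46, 48), (36, 49, 50, 51)]
0 [(-60, 55, 56, 56), (-54, 55, 56, 57), (-48, 55, 56, 56), (-42, 55, 56, 56), (-36, 55, 56, 56), (-24, 36, 96, 101), (-18, 28, 30, 33), (-12, 22, 24, 27), (-6, 17, 19, 21), (0, 20, 23, 25), (6, 26, 29, 31), (12, 32, 34, 37), (18, 38, 41, 43), (24, 44, 46, 49), (30, 46, 47, 48), (36, 48, 50, 51)]
40 [(-60, 55, 56, 56), (-54, 55, 56, 57), (-48, 55, 56, 56), (-42, 55, 56, 56), (-36, 55, 56, 56), (-24, 36, 97, 101), (-18, 28, 31, 33), (-12, 22, 24, 27), (-6, 17, 19, 21), (0, 20, 22, 25), (6, 26, 28, 31), (12, 32, 34, 37), (18, 38, 40, 43), (24, 44, 46, 49), (30, 46, 47, 49), (36, 48, 50, 51)]
```

View pics/w4.png

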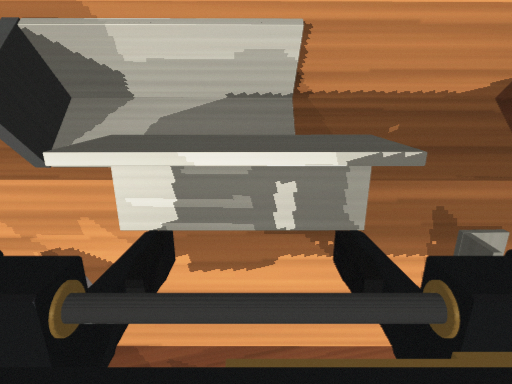

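The guard overhangs enough (heel near x = -22) but hasn't tipped; finger friction on the rear edge is probably holding it. I'll back off.

Call:
step_arm(series=[[-3.9,1,0,0,0,0,0],[-3.9,1,0,0,0,0,0],[0,0,0,0,0,0,0],[0,0,0,0,0,0,0],[0,0,0,0,0,0,0]])

```text
clock: 5.65
tool_pos: [0.5358, 0.0481, 0.0525]
eef_rot: [0.993, -0.122, 0.0, 0.0]
contact_force: [0.1, -0.8, 0.0]
opening: 0.998
finger_force: 0.0
```

```bash
python3 wl.py w5 -50 0 40
```

```text
t 5.65 cr [-87.5  -2.4  52.5] w [0.5358 0.0481 0.0525] toolx [ 0.97  -0.242  0.001] yaw -0.0017010330417870367 F [ 0.1 -0.8  0. ]
-50 [(-60, 50, 51, 51), (-54, 50, 51, 51), (-48, 50, 51, 52), (-42, 48, 49, 50), (-36, 81, 82, 83), (-30, 69, 77, 82), (-24, 51, 58, 66), (-18, 39, 41, 47), (-12, 41, 42, 43), (-6, 42, 44, 45), (0, 44, 45, 47), (6, 46, 47, 48), (12, 48, 49, 50), (18, 50, 51, 52), (24, 51, 53, 53), (30, 43, 44, 45)]
0 [(-60, 50, 51, 51), (-54, 50, 51, 52), (-48, 50, 51, 51), (-42, 48, 49, 50), (-36, 81, 82, 83), (-30, 70, 77, 83), (-24, 51, 59, 66), (-18, 39, 41, 47), (-12, 41, 42, 43), (-6, 42, 44, 45), (0, 44, 45, 46), (6, 46, 47, 48), (12, 48, 49, 50), (18, 50, 51, 52), (24, 49, 52, 53), (30, 47, 48, 49)]
40 [(-60, 50, 51, 52), (-54, 50, 51, 51), (-48, 50, 51, 52), (-42, 48, 50, 51), (-36, 81, 82, 83), (-30, 70, 78, 83), (-24, 51, 59, 67), (-18, 40, 41, 47), (-12, 41, 42, 43), (-6, 42, 44, 45), (0, 44, 46, 47), (6, 46, 47, 49), (12, 48, 49, 50), (18, 50, 51, 52), (24, 49, 52, 53), (30, 47, 48, 49)]
```

It tipped but turned too far and is wedged. The robot-side leg's top edge is at x≈-36, z≈82, the heel is at about (-19,35), and the other leg's tip rests on the far side. Pressing that high edge straight down will turn it back and slide the heel into the V.

Call:
step_arm(series=[[0,0,25,0,0,0,0.45],[0,0,28,0,0,0,0.45],[20,0.5,0,0,0,0,0.45],[20,0.5,0,0,0,0,0.45],[13,0.4,0,0,0,0,0.45],[0,0,-10,0,0,0,0.45],[0,0,-5,0,0,0,0.45],[0,0,-3,0,0,0,0.45],[0,0,-3,0,0,0,0.45],[0,0,-3,0,0,0,0.45],[0,0,0,0,0,0,0.45]])

```text
clock: 6.8
tool_pos: [0.5875, 0.0497, 0.0811]
eef_rot: [0.993, -0.122, -0.001, 0.0]
contact_force: [0.3, 1.2, 0.8]
opening: 0.551
finger_force: 0.0
```

```bash
python3 wl.py w6 -50 10 50
```

```text
t 6.8 cr [-37.7  11.6  81.1] w [0.5875 0.0497 0.0811] toolx [ 0.97  -0.242 -0.001] yaw -0.0013302665951741843 F [0.3 1.2 0.8]
-50 [(-60, 50, 51, 51), (-54, 50, 51, 51), (-48, 52, 52, 52), (-36, 79, 80, 81), (-30, 67, 74, 80), (-24, 51, 58, 64), (-18, 39, 42, 48), (-12, 39, 40, 41), (-6, 41, 43, 44), (0, 44, 45, 46), (6, 46, 47, 48), (12, 48, 49, 50), (18, 50, 51, 53), (24, 44, 53, 54), (30, 43, 45, 48), (36, 49, 50, 52), (42, 50, 51, 52), (48, 50, 51, 52), (54, 50, 51, 52)]
10 [(-60, 50, 51, 52), (-54, 50, 51, 52), (-48, 52, 52, 52), (-36, 79, 80, 81), (-30, 68, 74, 80), (-24, 51, 58, 65), (-18, 39, 43, 48), (-12, 39, 41, 42), (-6, 42, 43, 44), (0, 44, 45, 46), (6, 46, 47, 48), (12, 48, 49, 50), (18, 50, 51, 52), (24, 50, 53, 54), (30, 45, 47, 48), (36, 49, 50, 51), (42, 50, 51, 52), (48, 50, 51, 52), (54, 50, 51, 51)]
50 [(-36, 80, 80, 81), (-30, 70, 80, 107), (-24, 52, 59, 65), (-18, 39, 43, 49), (-12, 40, 40, 42), (-6, 42, 43, 44), (0, 44, 45, 46), (6, 46, 47, 48), (12, 48, 49, 50), (18, 50, 51, 53), (24, 50, 53, 54), (30, 46, 47, 49), (36, 48, 50, 51), (42, 50, 51, 52), (48, 50, 51, 52), (54, 50, 51, 52)]
```

It is turning back. Pressing further.

Call:
step_arm(series=[[0,0,-3,0,0,0,0.45],[0,0,-3,0,0,0,0.45],[0,0,-3,0,0,0,0.45],[0,0,0,0,0,0,0.45]])

```text
clock: 7.25
tool_pos: [0.5881, 0.0496, 0.0719]
eef_rot: [0.993, -0.122, -0.0, 0.0]
contact_force: [0.7, 0.7, 0.5]
opening: 0.549
finger_force: 0.0
```

```bash
python3 wl.py w7 -50 10 50 | cut -c1-330
```

```text
t 7.25 cr [-37.1  11.6  71.9] w [0.5881 0.0496 0.0719] toolx [ 0.97  -0.242 -0.001] yaw -0.0015789249936786764 F [0.7 0.7 0.5]
-50 [(-60, 50, 51, 51), (-54, 50, 51, 51), (-48, 50, 51, 51), (-42, 47, 49, 53), (-36, 52, 55, 56), (-30, 47, 49, 52), (-24, 41, 43, 46), (-18, 34, 37, 40), (-12, 29, 31, 34), (-6, 25, 26, 28), (0, 27, 30, 32), (6, 33, 36, 38), (12, 39, 42, 44), (18, 45, 47, 50), (24, 51, 54, 56), (30, 46, 52, 55), (36, 49, 50, 51), (42, 50, 51,
10 [(-60, 50, 51, 51), (-54, 50, 51, 51), (-48, 50, 51, 51), (-42, 48, 49, 53), (-36, 52, 54, 56), (-30, 47, 50, 52), (-24, 41, 44, 46), (-18, 35, 37, 40), (-12, 29, 31, 34), (-6, 25, 26, 28), (0, 27, 30, 32), (6, 33, 36, 38), (12, 39, 41, 44), (18, 45, 48, 50), (24, 51, 53, 56), (30, 46, 52, 55), (36, 49, 50, 51), (42, 50, 51, 
50 [(-42, 50, 53, 54), (-36, 52, 54, 56), (-30, 48, 90, 107), (-24, 41, 44, 46), (-18, 35, 38, 40), (-12, 29, 32, 34), (-6, 25, 26, 28), (0, 27, 29, 32), (6, 33, 35, 37), (12, 38, 41, 44), (18, 45, 47, 50), (24, 51, 53, 56), (30, 46, 53, 56), (36, 49, 50, 51), (42, 50, 51, 52), (48, 50, 51, 52), (54, 50, 51, 51)]
```

The V profile is symmetric at y = -50, 10 and 50, with the inner corner at x≈-2.5, z≈24: it is nested. Next I move to the guard's -y end with the fingers shut.

Call:
step_arm(series=[[0,0,30,0,0,0,1],[2,-30,0,0,0,0,1],[2,-40,0,0,0,0,1],[3,-45,0,0,0,0,1],[0,0,0,0,0,0,1],[0,0,0,0,0,0,1]])

```text
clock: 7.9
tool_pos: [0.5953, -0.0671, 0.1025]
eef_rot: [0.992, -0.123, 0.0, 0.0]
contact_force: [0.1, 0.2, 0.5]
opening: 0.024
finger_force: 0.0
```

```bash
cat > ends.py <<'E'
from h import *
s=tool(); print('open',s['opening'])
def ends(n):
    im,d,K,T=snap(n); P=cr(cloud(d,K,T)); X=P[...,0]+2.5
    e=P[...,2]-abs(X); ok=(abs(X)>8)&(abs(X)<33)&(abs(P[...,1])<118)
    y=P[...,1]; b=np.arange(-116,118,4)
    print(n,[(int(k),round(float(np.median(e[ok&(y>=k)&(y<k+4)])),1)) for k in b if (ok&(y>=k)&(y<k+4)).sum()>4])
    return im
ends('top'); im=ends('wrist'); cv2.imwrite('pics/e.png',im)
E
python3 ends.py
```

```text
t 7.9 cr [  -2.1 -100.   102.5] w [ 0.5953 -0.0671  0.1025] toolx [ 0.97  -0.245  0.   ] yaw -0.004849019965606494 F [0.1 0.2 0.5]
open 0.024139721680685948
top [(-116, 514.8), (-112, 514.9), (-108, 515.7), (-104, 514.2), (-100, 513.8), (-96, 511.3), (-92, 507.2), (-88, 502.2), (-84, 499.0), (-80, 490.9), (-76, 484.7), (-72, 478.4), (-68, 474.5), (-64, 473.3), (-60, 448.0), (-56, 438.8), (-36, 185.7), (-32, 192.3), (-28, 191.2), (-24, 186.8), (-20, 188.1), (-16, 187.4), (-12, 187.9), (-8, 183.5), (0, 21.9), (4, 23.1), (8, 23.6), (12, 21.3), (16, 22.4), (20, 23.4), (24, 23.6), (28, 23.9), (32, 21.9), (36, 22.4), (40, 24.0), (44, 24.0), (48, 22.9), (52, 22.7), (56, 23.3), (60, 22.5), (64, 23.0), (68, 16.1), (72, 16.5), (76, 15.2), (80, 15.9), (84, 16.4), (88, 15.5), (92, 15.6), (96, 15.4), (100, 16.7), (104, 30.9), (108, 38.3), (112, 48.2)]
wrist [(-116, 167.5), (-112, 166.0), (-108, 161.3), (-104, 156.7), (-100, 158.4), (-96, 156.3), (-92, 160.6), (-88, 165.7), (-84, 167.5), (-80, 167.8), (-76, 167.5), (-72, 167.4), (-68, 169.9), (-64, 159.5), (-60, 160.0), (-56, 160.4), (-52, 160.3), (-48, 157.9), (-44, 154.8), (-40, 154.9), (-36, 154.7), (-32, 25.0), (-28, 24.3), (-24, 26.3), (-20, 25.0), (-16, 24.3), (-12, 24.1), (-8, 24.3), (-4, 24.2), (0, 24.2), (4, 24.3), (8, 24.2), (12, 24.3), (16, 24.3), (20, 24.1), (24, 24.2), (28, 24.2), (32, 24.2), (36, 24.2), (40, 24.1), (44, 24.2), (48, 24.2), (52, 24.2), (56, 24.3), (60, 24.3), (64, 24.1), (68, 24.1), (72, 17.9), (76, 17.3), (80, 17.4), (84, 17.3), (88, 17.3), (92, 17.8), (96, 17.7), (100, 17.6), (104, 17.7)]
```

View pics/e.png

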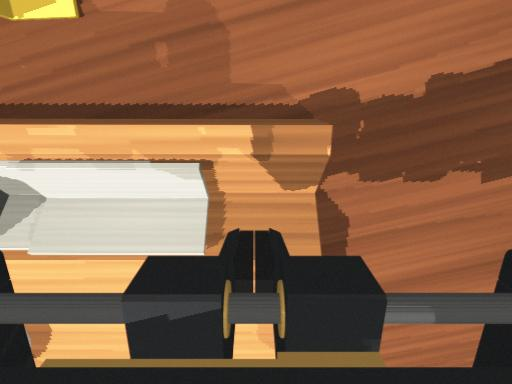

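The wrist view shows the loose guard's end at (205,195). Its +y end is at y≈69-70 and the stop is at ≈105.5, so it has about 36 mm to slide. Lower and advance to contact.

Call:
step_arm(series=[[0,0,-30,0,0,0,1],[0,0,-30,0,0,0,1],[0,0,-10,0,0,0,1],[0,0,-4,0,0,0,1],[0,0,0,0,0,0,1]])

```text
clock: 8.5
tool_pos: [0.5956, -0.0645, 0.0286]
eef_rot: [0.993, -0.121, 0.0, -0.0]
contact_force: [0.9, 0.1, 1.2]
opening: 0.009
finger_force: 0.0
```

Call:
step_arm(series=[[1.2,4.9,0,0,0,0,1],[1.2,4.9,0,0,0,0,1],[1.2,4.9,0,0,0,0,1],[0.7,2.9,0,0,0,0,1],[0.7,2.9,0,0,0,0,1],[0.7,2.9,0,0,0,0,1],[0.7,2.9,0,0,0,0,1],[0.7,2.9,0,0,0,0,1]])

```text
clock: 9.3
tool_pos: [0.602, -0.0381, 0.0285]
eef_rot: [0.992, -0.123, -0.0, 0.001]
contact_force: [-0.9, -4.4, 1.5]
opening: 0.004
finger_force: 2.1
```

```bash
python3 ends.py | grep -v wrist | cut -c1-1200
```

```text
t 9.3 cr [ -2.5 -70.2  28.5] w [ 0.602  -0.0381  0.0285] toolx [ 0.97  -0.243 -0.   ] yaw -0.003216991161539562 F [-0.9 -4.4  1.5]
open 0.004036850559766036
top [(-116, 371.5), (-112, 374.4), (-108, 416.3), (-104, 419.2), (-100, 453.8), (-96, 414.0), (-92, 467.5), (-88, 466.2), (-84, 467.9), (-80, 469.9), (-76, 468.2), (-72, 467.6), (-68, 468.6), (-64, 460.6), (-60, 438.3), (-56, 449.5), (-52, 427.5), (-48, 419.4), (-44, 395.5), (-40, 394.1), (-36, 405.6), (-32, 396.7), (-28, 372.3), (-24, 356.6), (8, 120.2), (12, 113.4), (16, 115.8), (20, 114.5), (36, 23.1), (40, 24.4), (44, 25.7), (48, 24.1), (52, 23.2), (56, 23.0), (60, 22.9), (64, 23.5), (68, 23.3), (72, 17.0), (76, 16.9), (80, 15.7), (84, 14.9), (88, 15.9), (92, 15.7), (96, 14.7), (100, 16.2), (104, 33.4), (108, 40.7), (112, 48.7), (116, 9.8)]
```

Call:
step_arm(series=[[0.7,2.9,0,0,0,0,1],[0.7,2.9,0,0,0,0,1],[0.7,2.9,0,0,0,0,1],[0.7,2.9,0,0,0,0,1],[0.7,2.9,0,0,0,0,1],[0.7,2.9,0,0,0,0,1],[0.7,2.9,0,0,0,0,1],[0.7,2.9,0,0,0,0,1]])

```text
clock: 10.2
tool_pos: [0.6083, -0.0128, 0.0285]
eef_rot: [0.993, -0.122, 0.0, 0.0]
contact_force: [-0.1, -3.8, 0.3]
opening: 0.006
finger_force: 1.9
```

```bash
cat > fine.py <<'E'
from h import *
tool()
im,d,K,T=snap('top'); P=cr(cloud(d,K,T)); X=P[...,0]+2.5; e=P[...,2]-abs(X); ok=(abs(X)>5)&(abs(X)<33)&(P[...,2]<60); y=P[...,1]
print([(k,round(float(np.median(e[ok&(y>=k)&(y<k+2)])),1)) for k in range(76,112,2) if (ok&(y>=k)&(y<k+2)).sum()>2])
E
python3 fine.py
```

```text
t 10.2 cr [ -2.5 -44.1  28.5] w [ 0.6083 -0.0128  0.0285] toolx [ 0.97  -0.242  0.   ] yaw -0.0015086773362882333 F [-0.1 -3.8  0.3]
[(76, 24.7), (78, 21.5), (80, 25.3), (82, 21.8), (84, 24.6), (86, 22.3), (88, 24.5), (90, 22.2), (92, 24.1), (94, 22.5), (96, 22.9), (98, 20.6), (100, 17.0), (102, 15.8), (104, 25.0), (106, 18.3), (108, 28.4), (110, 27.2)]
```

Call:
step_arm(series=[[0.24,1,0,0,0,0,1],[0.24,1,0,0,0,0,1],[0.24,1,0,0,0,0,1],[0.12,0.5,0,0,0,0,1],[0,0,0,0,0,0,1]])

```text
clock: 10.75
tool_pos: [0.609, -0.0095, 0.0285]
eef_rot: [0.993, -0.122, 0.0, 0.0]
contact_force: [0.3, -3.6, 1.2]
opening: 0.002
finger_force: 1.8
```

Call:
step_arm(series=[[0.12,0.5,0,0,0,0,1],[0.12,0.5,0,0,0,0,1]])

```text
clock: 10.95
tool_pos: [0.6092, -0.0086, 0.0285]
eef_rot: [0.993, -0.122, 0.0, 0.0]
contact_force: [-0.4, -3.6, 0.4]
opening: 0.003
finger_force: 2.0
```

Call:
step_arm(series=[[0.12,0.5,0,0,0,0,1],[0.12,0.5,0,0,0,0,1]])

```text
clock: 11.15
tool_pos: [0.6095, -0.0075, 0.0285]
eef_rot: [0.993, -0.122, 0.0, 0.0]
contact_force: [0.4, -3.5, -0.4]
opening: 0.005
finger_force: 2.0
```

```bash
python3 fine.py
```

```text
t 11.15 cr [ -2.6 -38.7  28.5] w [ 0.6095 -0.0075  0.0285] toolx [ 0.97  -0.242  0.   ] yaw -0.0016214776889109106 F [ 0.4 -3.5 -0.4]
[(76, 23.1), (78, 22.9), (80, 23.2), (82, 23.5), (84, 24.8), (86, 23.9), (88, 25.8), (90, 25.7), (92, 24.3), (94, 23.0), (96, 24.1), (98, 24.8), (100, 22.7), (102, 22.5), (104, 27.8), (106, 33.4), (108, 26.9), (110, 28.1)]
```

Call:
step_arm(series=[[0.12,0.5,0,0,0,0,1],[0,0,0,0,0,0,1]])

```text
clock: 11.4
tool_pos: [0.6096, -0.0069, 0.0285]
eef_rot: [0.993, -0.122, 0.0, 0.0]
contact_force: [1.1, -4.1, 1.2]
opening: 0.003
finger_force: 1.9
```

Call:
step_arm(series=[[0.12,0.5,0,0,0,0,1],[0,0,0,0,0,0,1]])

```text
clock: 11.6
tool_pos: [0.6097, -0.0065, 0.0285]
eef_rot: [0.993, -0.122, 0.0, 0.0]
contact_force: [1.0, -4.9, 0.9]
opening: 0.003
finger_force: 2.0
```

Call:
step_arm(series=[[0.12,0.5,0,0,0,0,1],[0,0,0,0,0,0,1]])

```text
clock: 11.8
tool_pos: [0.6097, -0.0064, 0.0285]
eef_rot: [0.993, -0.122, 0.0, 0.0]
contact_force: [0.7, -4.7, 1.0]
opening: 0.001
finger_force: 2.3
```

Call:
step_arm(series=[[0.12,0.5,0,0,0,0,1],[0,0,0,0,0,0,1]])

```text
clock: 12.0
tool_pos: [0.6097, -0.0063, 0.0285]
eef_rot: [0.993, -0.122, -0.0, 0.001]
contact_force: [-0.0, -5.4, 1.5]
opening: 0.005
finger_force: 2.7
```

Call:
step_arm(series=[[0.12,0.5,0,0,0,0,1],[0,0,0,0,0,0,1]])

```text
clock: 12.2
tool_pos: [0.6097, -0.0062, 0.0285]
eef_rot: [0.993, -0.122, -0.0, 0.001]
contact_force: [0.9, -6.1, 1.2]
opening: 0.003
finger_force: 3.0
```

```bash
python3 - <<'E'
from h import *
tool()
im,d,K,T=snap('top'); cv2.imwrite('pics/f.png',cv2.resize(im[140:200,150:230],(800,600),interpolation=cv2.INTER_CUBIC))
E
```

```text
t 12.2 cr [ -2.7 -37.3  28.5] w [ 0.6097 -0.0062  0.0285] toolx [ 0.97  -0.243 -0.   ] yaw -0.002354034840674535 F [ 0.9 -6.1  1.2]
```

View pics/f.png

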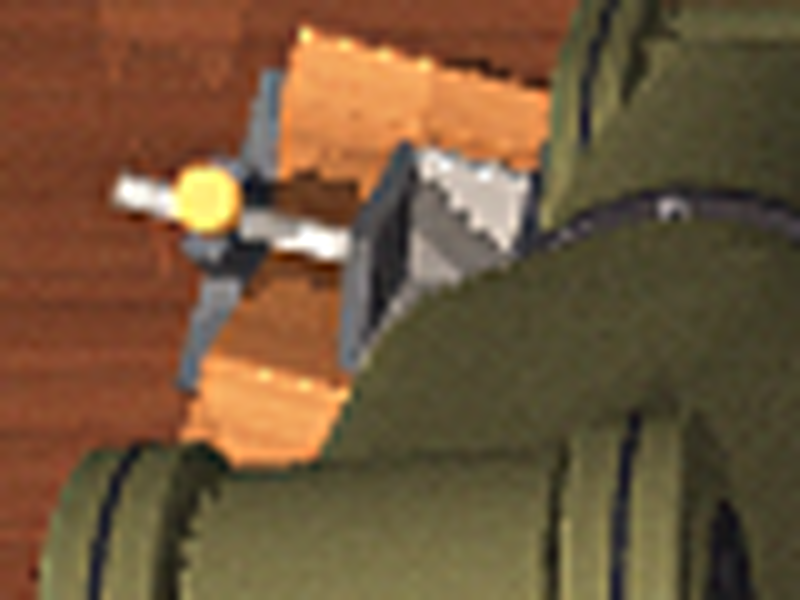

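The guard's end now meets the plate face at (400,250), and the tool has stalled while the force rises slowly. I'll press gently a little more to confirm, still well under 22 N.

Call:
step_arm(series=[[0.24,1,0,0,0,0,1],[0.24,1,0,0,0,0,1],[0.24,1,0,0,0,0,1],[0,0,0,0,0,0,1],[0,0,0,0,0,0,1]])

```text
clock: 12.75
tool_pos: [0.6098, -0.0058, 0.0285]
eef_rot: [0.992, -0.123, -0.001, 0.002]
contact_force: [-1.9, -10.3, 2.1]
opening: 0.005
finger_force: 4.9
```

It stands firm at 10 N. I'll back off, lift, and check from the wrist camera.

Call:
step_arm(series=[[-1,-4,0,0,0,0,1],[-2.4,-9.7,0,0,0,0,1],[-4.8,-19.4,0,0,0,0,1],[-4.8,-19.4,0,0,0,0,1],[0,0,40,0,0,0,1],[0,0,40,0,0,0,1],[-30,7,40,0,0,0,1],[-45,11,0,0,0,0,1],[-35,30,0,0,0,0,1],[5,40,0,0,0,0,1],[5,40,0,0,0,0,1],[0,0,0,0,0,0,1]])

```text
clock: 13.95
tool_pos: [0.4978, 0.0824, 0.148]
eef_rot: [0.993, -0.116, -0.0, -0.003]
contact_force: [0.4, 0.3, 0.5]
opening: 0.005
finger_force: 0.0
```

```bash
python3 - <<'E'
from h import *
tool()
im,d,K,T=snap('wrist'); P=cr(cloud(d,K,T)); X=P[...,0]+2.5; e=P[...,2]-abs(X); ok=(abs(X)>5)&(abs(X)<32)&(P[...,2]<60); y=P[...,1]
f=lambda k:(k,round(float(np.median(e[ok&(y>=k)&(y<k+1)])),1)) 
print([f(k) for k in list(range(-34,-16))+[0,40,80]+list(range(98,110)) if (ok&(y>=k)&(y<k+1)).sum()>2])
cv2.imwrite('pics/g.png',cv2.resize(im,(800,600)))
E
```

```text
t 13.95 cr [-132.6   21.8  148. ] w [0.4978 0.0824 0.148 ] toolx [ 0.973 -0.23  -0.001] yaw 0.0107941331077889 F [0.4 0.3 0.5]
[(-34, 10.4), (-33, 10.2), (-32, 10.4), (-31, 10.4), (-30, 10.3), (-29, 10.3), (-28, 10.4), (-27, 10.7), (-25, 24.2), (-24, 24.6), (-23, 24.6), (-22, 24.5), (-21, 24.3), (-20, 24.5), (-19, 24.8), (-18, 24.6), (-17, 24.5), (0, 24.4), (40, 24.6), (80, 24.6), (98, 24.7), (99, 24.8), (100, 25.1), (101, 24.8), (102, 24.9), (103, 24.7), (104, 25.0), (105, 34.6), (106, 32.4), (107, 27.9), (108, 28.8), (109, 30.4)]
```

View pics/g.png

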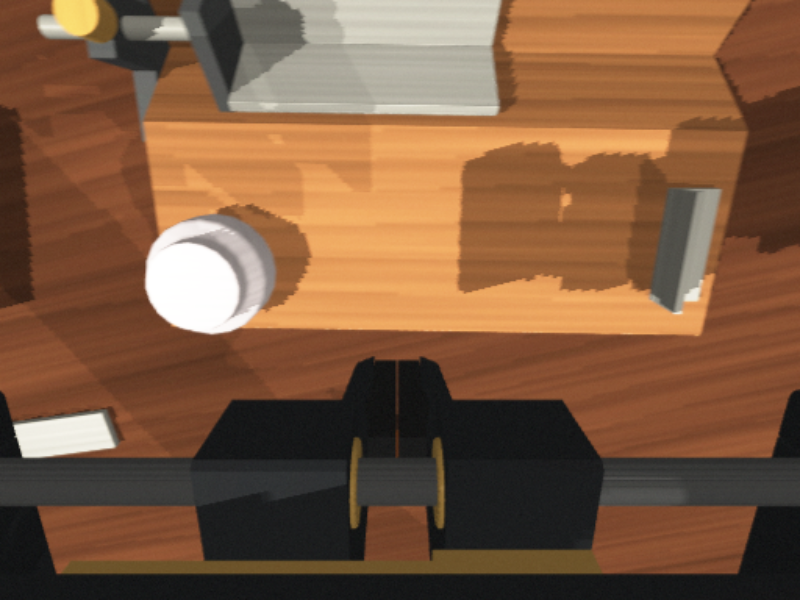

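The guards are nested and flush: the -y ends step together at y≈-25.5 (pixel (498,100)), and the +y end meets the plate at y≈105 (pixel (230,100)), with no step of the seated guard showing at either end. The housing and offcut have not been touched, and the robot is clear.

```bash
python3 -c "
from plant import r
print(r.finish_job())"
```

```text
the job is handed in; nothing more can be done
None
```

I tipped the loose guard into the V and slid it until both guards sat nested, flush and against the stop plate (pushed to about 10 N at most), then handed the job in; my last camera check supports this, but no verdict came back.

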